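# Slide a mould into the bench press and close it

### The job

Take the round metal mould by its handle and slide it sideways along the press's bed, without lifting or tipping it, in between the two guide rails and under the platen until it sits centred there with its handle pointing straight out of the front. Then throw the press's lever all the way over to the other side to bring the platen down. Leave the bare disc, the tub, the hammer and the can where they are.

Things in the scene. Friction and masses are not known exactly. Their poses are not given: they have to be found in the camera images.
- press: Fixed orange bench press with a steel bed. Origin: at bench level straight below the station's centre. x to its back (its open front faces the robot), y to its left seen from the robot, z up. mm, in this frame: bed x -85 to 120, y -300 to 300, top z 12. Head overhangs the station, x -52 to 118, y -75 to 75, z 96 to 142, open in front and at the sides; columns at x 84 to 118.
- rail (a point): Middle of the front guide rail's top (press frame -70, 0, 24 mm). Two rails run along the press's y, 12 mm wide, 12 mm high above the bed, inner faces at x -64 and 64, from y -75 to 75, with flared lead-ins at both ends out to about y 105.
- platen_face (a point): Centre of the underside of the round steel platen (116 mm diameter) that hangs under the head. 62 mm above the bench with the lever at 0; it comes down 7.2 mm per rad of lever, to 54 mm.
- station (a point): Centre of the pressing station on top of the bed, midway between the rails and straight under the platen's axis (press frame 0, 0, 12 mm); axes as the press.
- mould: Round aluminium mould, 120 mm diameter, 40 mm high, about 0.65 kg, with a straight steel bar handle; on the bed, left or right of the rails. Origin: centre of its underside. The handle runs along its own -x to 170 mm from the centre: 16 mm wide, 18 mm high, 21 to 39 mm above the underside, so it passes over the front rail and past the bed's front edge.
- mould_grip (a point): Point in the middle of the handle bar, 135 mm from the mould's axis (mould frame -135, 0, 30 mm); a good place to grasp from above. It stays clear of the press's head when the mould is in place.
- lever (a joint): Angle of the press's lever, rad. 0: leaning 0.55 rad to the press's left (+y), platen up; 1.1: leaning 0.55 rad to its right, platen down. Starts near 0, stays where left. A 12 mm steel rod, 120 mm long, turning about the press's x axis through press frame (-30, 0, 152 mm), in a clevis on top of the head.
- lever_knob (a point): Centre of the black ball (30 mm diameter) on the end of the lever, 120 mm from its pivot.
- disc: Bystander: bare tan rubber mould disc pair without handle, 110 mm in diameter, 29 mm high, on the bed on the other side of the press. Origin: centre of its underside.
- tub: Bystander: clear open plastic tub of small castings, 150 x 110 x 60 mm, on the bench to the robot's right. Origin: centre of its underside.
- mallet: Bystander: hammer lying on the bench to the robot's left.
- can: Bystander: upright can, 56 mm in diameter, 150 mm high, on the bench beyond the left end of the bed. Origin: centre of its underside.
Things that resemble listed ones, but are neither listed nor needed, are in the scene too. Leave any orange or purple look-alike of the mould alone.

How it is judged:
By the outcome, as a careful person would: the job done as asked, in the order asked, and still so for the second after the job is handed in, with the robot touching nothing.
It also fails if it takes over 54 s, if anything falls off the work surface, if the arm or the gripper's body presses on something with over 40 N, if the wrist force passes 120 N, or if a joint passes its speed limit or range.

### The arm

A 6-joint arm with a two-finger parallel gripper is mounted at the origin on the work surface. World frame = base frame: x ahead of the robot, y to its left, z up, the work surface at z = 0. Lengths are in m, angles in rad, forces in N, time in s.
With the tool pointing down it reaches from about 0.35 to 0.925 m from the base axis. Payload 6.4 kg.
Tool frame: the origin (TCP) lies at the very end of the fingers, on their centre line; the grasp point (between the pads) lies tcp_to_grasp behind it (tcp_to_grasp is the distance from the TCP to the grasp point, in m); z points along the fingers, y is the line along which they close (so a half turn about z gives the same grasp; the last joint's range is limited). The gripper opens to 94 mm and grips with 3 to 60 N. Pads are 16 mm wide; open, the fingers measure 119 mm over their backs; the gripper's body (75 mm by 177 mm) begins 78 mm behind the grasp point.
Start: joints at [-1.431, 0.245, 1.558, -0, 1.339, -0.174], TCP at [0.201, -0.618, 0.205] pointing down, gripper open.
Joint ranges: [-3.13, 3.13], [-1.02, 2.26], [0.13, 2.54], [-0.95, 4.09], [0.21, 2.88], [-2.74, 2.74]. Speed limits (rad/s): [2.57, 2.57, 3.14, 3.14, 3.14, 3.14].

### API

Orientations are given as [roll, pitch, yaw] about the fixed x, y, z axes, in that order (R = Rz(yaw) Ry(pitch) Rx(roll)).
In Python, from plant import move_pose, servo_line, move_joints, gripper_to, pause, solve_ik, sense, camera, camera_info, PlanningError, sign_off, tcp_to_grasp gives the robot as it stands. The module is installed in compiled form; this text tells all that it offers. Calls block until the motion is done:
- move_pose(position, orientation): joint-space move of the TCP to a pose.
- servo_line(position, ori=None, v=0.15, f_stop=None): straight line of the TCP; ori=None keeps the orientation; v is the mean speed in m/s. With f_stop (N) it stops when the force on the tool has changed by that much, and returns True; else False.
- move_joints(angles): joint-space move.
- gripper_to(opening, grip_force=None): opening from 0.0 (shut) to 1.0 (fully open); grip_force is the grip in N (None keeps the last); returns when the fingers have stopped.
- pause(seconds).
- solve_ik(position, orientation): joint angles nearest the present ones, or None.
- sense(): the state.
- camera(name): name is "scene" or "top"; returns the picture (480x640x3 uint8, red, green, blue); there is no depth.
- camera_info(name): a dict with "fov_y" (degrees; the focal length in pixels is half the picture's height over the tangent of half this angle, whatever the lens; pixels are square), "cx", "cy" (the principal point, pixels), "origin" and "rotation" of the camera in the world. Camera axes: x right, y down, z forward; pixel columns grow to the right and rows downward; lengths in m; the calibration is good to about 2 mm. A picture is of the moment at which its call begins. camera_info takes no time and is no camera call.
A pose or a line that the arm cannot do raises PlanningError and nothing moves.
- sign_off(): hands the job in; it is judged then, once.
The state is a dict: "clock": time; "joints": joint angles; "dq": joint speeds; "effort": joint torques, N m; "tool_pos": TCP position; "orientation": TCP orientation; "force": force on the tool from outside, world axes, zero at the start; "wrist_torque": the same for the moment, N m; "gripper_width": opening from 0.0 (shut) to 1.0 (fully open); "grip_force": force on a finger pad.
Only numpy, scipy, OpenCV 4.12 (cv2) and the standard library are available. Lean on these libraries where they do the work, as an engineer would, in place of code of your own. Each camera call takes 0.05 s, during which the arm holds its last target. There are 200 camera calls.

## Working session

There is one attempt and no reset: what is moved stays moved. The work goes in short steps, each a Python script; the robot and the scene stay as the last script left them, time stands still between calls to the robot, and variables do not carry over. Pictures are saved under pics/ and viewed, at most 12 in all, crops included, and the job is handed in when it is done.

```bash
mkdir -p pics; python3 - <<'E'
from plant import *
import cv2,numpy as np
for n in ("scene","top"):
    im=camera(n); cv2.imwrite(f"pics/{n}0.png",im[:,:,::-1]); i=camera_info(n); print(n,i)
print(sense(),tcp_to_grasp)
E
```

```text
scene {'fov_y': 55.41262526639941, 'cx': 316.44972932095516, 'cy': 239.3592917727066, 'origin': array([ 1.10223994, -0.1865771 ,  1.0390238 ]), 'rotation': array([-2.49375946e+00,  1.49308335e-03,  1.25561765e+00])}
top {'fov_y': 48.63723133348665, 'cx': 322.1569516028275, 'cy': 244.51002752547754, 'origin': array([0.13555911, 0.01128383, 1.57539551]), 'rotation': array([-2.91286035,  0.0064401 , -1.5473024 ])}
{'clock': 0.1, 'joints': array([-1.43110566e+00,  2.45725919e-01,  1.55883823e+00,  3.70881811e-05,
        1.33867321e+00, -1.74120606e-01]), 'dq': array([ 0.00158527, -0.00085065, -0.00232479, -0.00166235,  0.00036642,
        0.00080294]), 'effort': array([-1.37805069e-03, -4.16916811e+01, -3.15525377e+01,  6.86617778e-02,
        3.10187764e-02, -5.27913789e-05]), 'tool_pos': array([ 0.2005766 , -0.61774398,  0.20449622]), 'orientation': array([-3.13997907e+00, -3.20465185e-04,  3.13802456e-01]), 'force': array([ 0.6879418 , -0.02915862, -0.35042733]), 'wrist_torque': array([-0.01298794,  0.00254528, -0.00818061]), 'grip_force': 0.0, 'gripper_width': 0.9982799298848691} 0.0188
```

View pics/scene0.png

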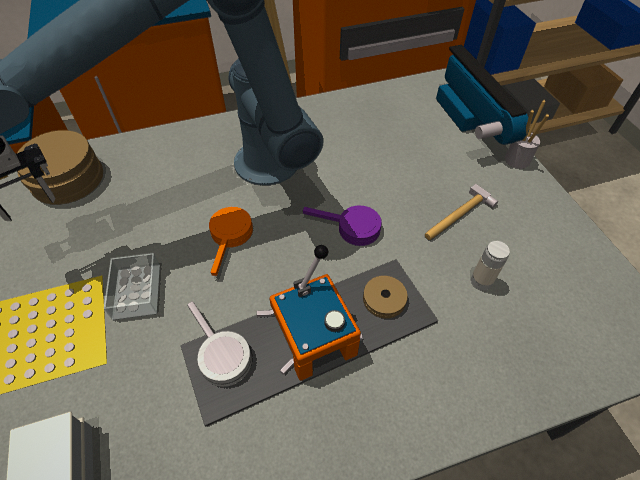

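View pics/top0.png

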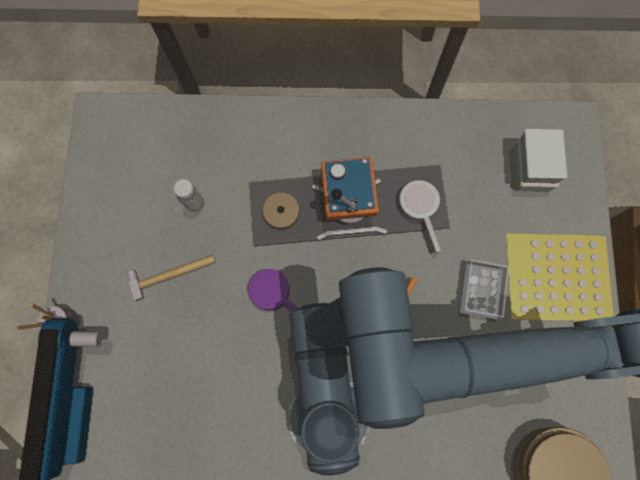

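The scene shows the mould on the bed at the robot's right (scene ≈(223,358), top ≈(419,200)) with its handle turned slightly. The press is at scene (318,310), the disc on the far side, and the lever knob at scene (321,252). Next I'll measure these.

```bash
cat > h.py <<'E'
from plant import *
import cv2,numpy as np
from scipy.spatial.transform import Rotation as Ro
def cam(n):
    i=camera_info(n); R=Ro.from_euler('xyz',i['rotation']).as_matrix()
    return 240/np.tan(np.radians(i['fov_y']/2)),i['cx'],i['cy'],np.array(i['origin']),R
def plane(n,px,z):
    f,cx,cy,o,R=cam(n); px=np.atleast_2d(px).astype(float)
    d=np.c_[(px[:,0]-cx)/f,(px[:,1]-cy)/f,np.ones(len(px))]@R.T
    return (o+d*((z-o[2])/d[:,2])[:,None])[:,:2]
def proj(n,P):
    f,cx,cy,o,R=cam(n); c=(np.atleast_2d(P)-o)@R; return np.c_[f*c[:,0]/c[:,2]+cx,f*c[:,1]/c[:,2]+cy]
def w2p(n,px,z):return plane(n,px,z)
E
python3 - <<'E'
from h import *
S={'scene':(160,180,300,260),'top':(235,140,225,120)}
for n,(x,y,w,h) in S.items():
    im=cv2.imread(f"pics/{n}0.png"); hsv=cv2.cvtColor(im,cv2.COLOR_BGR2HSV)
    c=cv2.resize(im[y:y+h,x:x+w],None,fx=800/w if n=='top' else 2.3,fy=800/w if n=='top' else 2.3,interpolation=cv2.INTER_CUBIC); cv2.imwrite(f"pics/{n}_c.png",c)
pts={'scene':[(223,358),(200,315),(195,390),(170,390),(320,252),(385,296)],'top':[(419,200),(430,235),(300,240),(300,255),(335,195)]}
for n in pts:
    im=cv2.imread(f"pics/{n}0.png"); print(n,[im[y,x].tolist() for x,y in pts[n]])
for n,c in {'scene':[(182,348),(397,261),(437,321),(207,424)],'top':[(443,166),(250,182),(257,245),(448,229)]}.items(): print(n,plane(n,c,.012).round(3).tolist())
print(plane('scene',(225,357),.052),plane('top',(419,199),.052))
E
```

```text
scene [[191, 193, 211], [178, 182, 196], [87, 91, 92], [126, 136, 138], [23, 23, 23], [27, 28, 31]]
top [[158, 159, 168], [124, 127, 133], [73, 75, 77], [112, 120, 122], [38, 37, 40]]
scene [[0.572, -0.353], [0.501, 0.238], [0.697, 0.258], [0.765, -0.327]]
top [[0.759, -0.342], [0.694, 0.259], [0.493, 0.227], [0.556, -0.351]]
[[ 0.64516554 -0.25721573]] [[ 0.63650059 -0.25789304]]
```

View pics/scene_c.png

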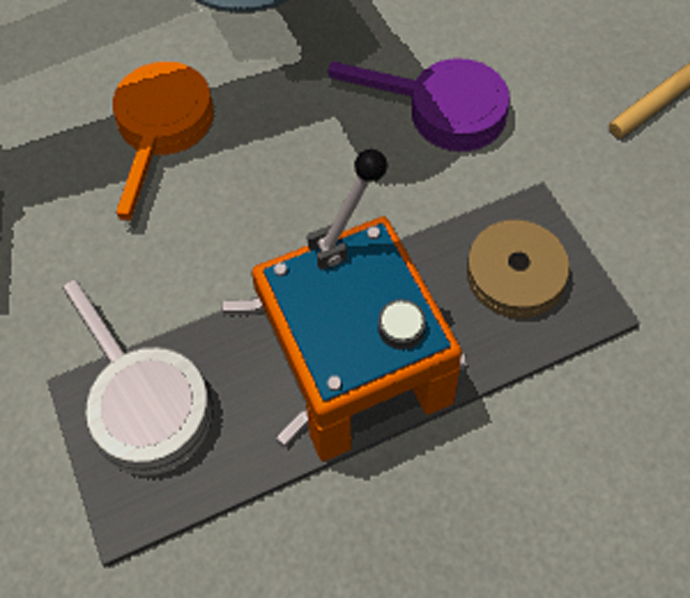

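View pics/top_c.png

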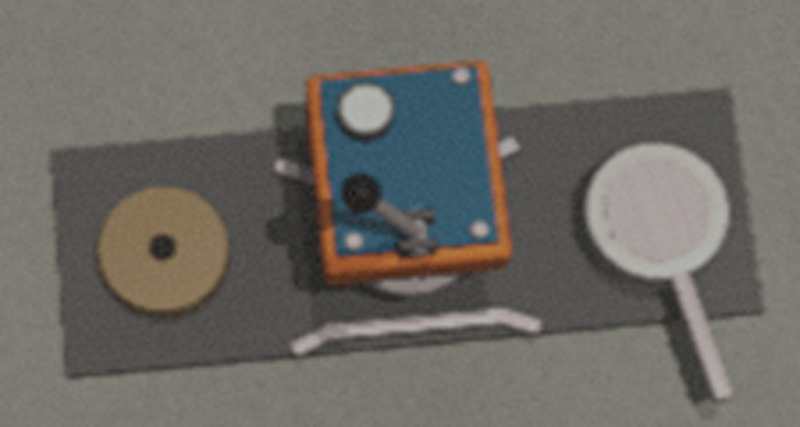

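The scene crop shows the head's top corners at about (255,270), (386,219), (460,350) and (318,408), with the mould's rim centre at (147,404). The top crop shows the front rail from (295,345) to (540,325), the mould at (657,210), and its handle end at (720,393). I'll fit the press pose from these corners.

```bash
cat > fit.py <<'E'
from h import *
from scipy.optimize import least_squares
un=lambda c,s,o:(np.array(c,float)+.5)/s-.5+np.array(o)
sc=lambda c:un(c,2.3,(160,180)); tp=lambda c:un(c,800/225,(235,140))
H=[(-.052,-.075,.142),(-.052,.075,.142),(.118,.075,.142),(.118,-.075,.142)]
B=[(-.085,-.3,.012),(-.085,.3,.012),(.12,.3,.012),(.12,-.3,.012)]
obs={'scene':(np.array(H+B),sc([(255,270),(386,219),(460,350),(318,410),(49,381),(543,183),(638,323),(107,562)])),
     'top':(np.array(H+B),tp([(511,259),(328,272),(308,76),(489,62),(762,312),(68,375),(51,150),(732,90)]))}
def toW(P,p):
    c,s=np.cos(p[2]),np.sin(p[2]); P=np.atleast_2d(P); return np.c_[p[0]+c*P[:,0]-s*P[:,1],p[1]+s*P[:,0]+c*P[:,1],P[:,2]]
def dist(n,px,k):
    f,cx,cy,_,_=cam(n); d=(px-[cx,cy])/f; return [cx,cy]+f*d*(1+k*(d**2).sum(1))[:,None]
def res(q,names=('scene','top'),usek=1):
    ks=dict(zip(('scene','top'),q[3:5])); return np.concatenate([(dist(n,proj(n,toW(obs[n][0],q)),ks[n]*usek)-obs[n][1]).ravel() for n in names])
if __name__=='__main__':
    for names,u in ((('scene',),0),(('top',),0),(('scene','top'),0),(('scene','top'),1)):
        r=least_squares(res,[.63,-.05,-.1,0,0],args=(names,u),loss='soft_l1'); print(names,u,r.x.round(4),r.cost.round(2)); 
        print(r.fun.reshape(-1,2).round(1).tolist())
    # table far edge straightness in top view
    g=cv2.cvtColor(cv2.imread('pics/top0.png'),cv2.COLOR_BGR2GRAY).astype(float)
    xs=np.arange(90,590,10); e=[85+np.argmax(np.abs(np.diff(cv2.GaussianBlur(g,(5,5),0)[85:105,x]))) for x in xs]; print(e)
E
python3 fit.py
```

```text
('scene',) 0 [ 0.613  -0.0487  0.1175  0.      0.    ] 13.81
[[-2.5, -2.9], [0.5, -4.1], [2.8, -0.5], [0.0, 1.6], [-0.9, -0.2], [0.4, -0.6], [1.6, 0.2], [-1.8, 2.1]]
('top',) 0 [ 0.6092 -0.0495  0.1137  0.      0.    ] 3.27
[[0.9, -0.4], [-0.8, 0.7], [-0.6, -0.8], [0.4, -1.4], [1.0, 0.8], [-0.8, 0.7], [0.0, -0.0], [-0.0, 0.1]]
('scene', 'top') 0 [ 0.6109 -0.0491  0.1148  0.      0.    ] 19.1
[[-2.9, -3.7], [0.1, -4.7], [2.2, -1.1], [-0.6, 0.8], [-1.2, -1.2], [0.2, -1.0], [1.1, -0.2], [-2.3, 0.9], [0.8, -1.0], [-0.9, 0.1], [-0.7, -1.4], [0.2, -2.0], [0.8, 0.1], [-0.9, 0.2], [-0.1, -0.4], [-0.3, -0.5]]
('scene', 'top') 1 [ 0.6127 -0.0501  0.1175 -0.0605 -0.1714] 15.78
[[-3.0, -2.9], [-0.1, -4.1], [2.0, -0.7], [-0.6, 1.2], [-0.3, -1.1], [-0.3, -0.6], [0.3, -0.3], [-0.8, -0.4], [1.0, -1.6], [-0.5, -0.4], [-0.5, -1.5], [0.1, -2.0], [-0.1, -0.5], [-0.2, -0.1], [0.5, -0.4], [-1.6, -0.3]]
[np.int64(90), np.int64(90), np.int64(92), np.int64(91), np.int64(91), np.int64(91), np.int64(93), np.int64(85), np.int64(90), np.int64(93), np.int64(93), np.int64(94), np.int64(85), np.int64(85), np.int64(86), np.int64(86), np.int64(86), np.int64(86), np.int64(86), np.int64(86), np.int64(87), np.int64(87), np.int64(87), np.int64(87), np.int64(87), np.int64(87), np.int64(88), np.int64(88), np.int64(88), np.int64(88), np.int64(88), np.int64(95), np.int64(97), np.int64(98), np.int64(97), np.int64(94), np.int64(98), np.int64(98), np.int64(98), np.int64(98), np.int64(98), np.int64(98), np.int64(99), np.int64(99), np.int64(98), np.int64(101), np.int64(100), np.int64(95), np.int64(87), np.int64(101)]
```

```bash
python3 - <<'E'
from fit import *
P=[.612,-.0495,.116]
print('rail px pred', dist('top',proj('top',toW([(-.07,-.075,.024),(-.07,.075,.024)],P)),0), 'seen',tp([(497,316),(328,328)]))
def inv(xy): 
    c,s=np.cos(P[2]),np.sin(P[2]); d=np.array(xy)-P[:2]; return np.c_[c*d[:,0]+s*d[:,1],-s*d[:,0]+c*d[:,1]]
for n,f,cc,ro,en in(('scene',sc,(148,404),(116,356),(71,287)),('top',tp,(657,210),(684,280),(720,394))):
    c=plane(n,f([cc]),.052); h=plane(n,f([ro,en]),.051); d=h[0]-h[1]
    print(n,c,h,'yaw',np.arctan2(d[1],d[0]),'len',np.linalg.norm(c-h[1]),'yaw2',np.arctan2(*(c[0]-h[1])[::-1]),'press frame',inv(c),inv(h))
    k=f([(370,165)] if n=='scene' else [(361,193)]); kk=toW([(-.03,.0627,.2543)],P); print('knob',k,proj(n,kk))
E
```

```text
rail px pred [[376.17552132 228.00298986]
 [326.71321191 232.52855664]] seen [[374.421875 228.515625]
 [326.890625 231.890625]]
scene [[ 0.64066176 -0.25847675]] [[ 0.57920811 -0.2795677 ]
 [ 0.48519173 -0.31107114]] yaw 0.32332578641926857 len 0.1641252549515555 yaw2 0.32620742269029324 press frame [[ 0.00428216 -0.21088964]] [[-0.05919955 -0.22472621]
 [-0.15623031 -0.24513647]]
knob [[320.58695652 251.45652174]] [[327.7944274  251.37076725]]
top [[ 0.63746187 -0.25917426]] [[ 0.5768188  -0.28082476]
 [ 0.47964374 -0.30842637]] yaw 0.2767510737304584 len 0.1653249298205198 yaw2 0.3025034980733606 press frame [[ 0.00102305 -0.21121211]] [[-0.0617183  -0.22569828]
 [-0.16143491 -0.24186735]]
knob [[336.171875 193.921875]] [[330.12848202 195.37267218]]
```

```bash
python3 - <<'E'
from h import *
g=(.5104,-.3000); o=[np.pi,0,.31]
gripper_to(0.6)
move_pose([*g,.14],o); print(servo_line([*g,.0235],v=.1,f_stop=12))
s0=sense(); gripper_to(0.0,grip_force=55); s=sense(); print(s['clock'],s['tool_pos'],s['orientation'],s['force'],s0['force'],s['wrist_torque'],s['gripper_width']*94,s['grip_force'])
for n in('scene','top'): cv2.imwrite(f'pics/{n}1.png',camera(n)[:,:,::-1])
a=cv2.imread('pics/scene1.png')[230:430,150:400]; b=cv2.imread('pics/top1.png')[140:270,235:460]
cv2.imwrite('pics/v1.png',cv2.resize(a,None,fx=3,fy=3))
E
```

```text
False
4.525 [ 0.51042336 -0.3001818   0.02354232] [ 3.14126244e+00 -2.47167190e-06  3.09980062e-01] [ 0.08875643 -0.24340388 -0.03889855] [-0.40722591  0.48577301 -0.22068549] [-0.17379253 -0.01194566  0.02317772] 15.903735864701858 54.99993324279785
```

View pics/v1.png

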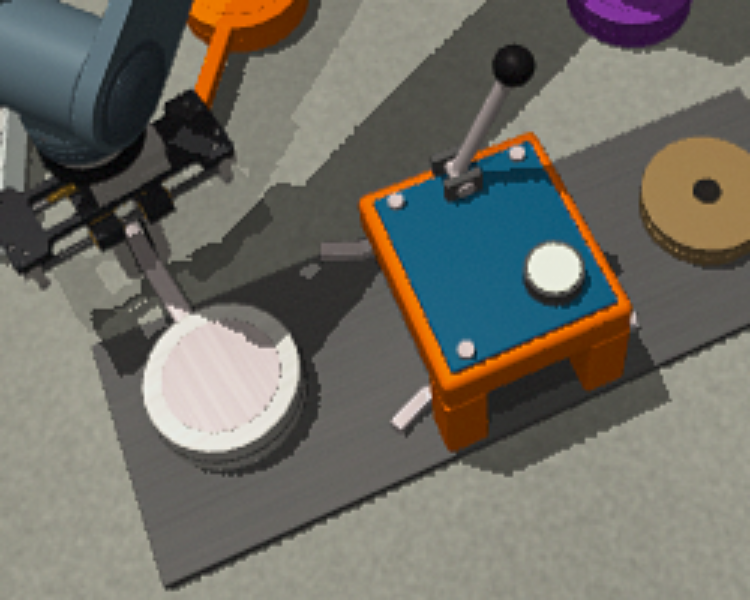

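The handle is gripped (15.9 mm wide). The scene crop shows the mould still at (220,380) and the bed undisturbed. Next I'll square it up beside the rails and measure again.

```bash
python3 - <<'E'
from fit import *
P=[.612,-.0495,.116]
for y in(-.205,-.175):
    t=toW([(-.135,y,.0235)],P)[0]; servo_line(t,[np.pi,0,P[2]],v=.06)
s=sense(); print(s['clock'],s['tool_pos'],s['force'],s['wrist_torque'],s['gripper_width']*94)
for n in('scene','top'): cv2.imwrite(f'pics/{n}2.png',camera(n)[:,:,::-1])
a=cv2.imread('pics/scene2.png')[260:430,170:340]; b=cv2.imread('pics/top2.png')[150:250,330:460]
c=cv2.resize(a,(400,400),interpolation=cv2.INTER_CUBIC);d=cv2.resize(b,(390,300),interpolation=cv2.INTER_CUBIC); d=cv2.copyMakeBorder(d,0,100,10,0,0)
cv2.imwrite('pics/v2.png',np.hstack([c,d]))
E
```

```text
5.9667 [ 0.4980744  -0.2384155   0.02354462] [-0.96209733 -0.40309129  0.22295647] [-0.24344921 -0.05787091 -0.29522712] 15.66558161898694
```

View pics/v2.png

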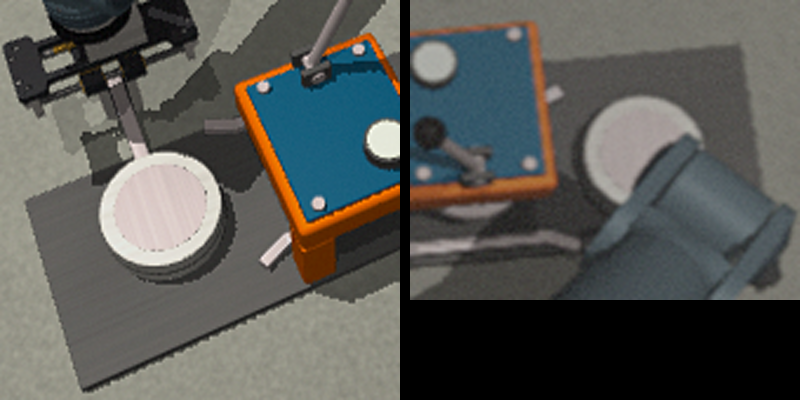

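```bash
python3 - <<'E'
from fit import *
P=[.612,-.0495,.116]
def inv(xy): 
    c,s=np.cos(P[2]),np.sin(P[2]); d=np.array(xy)-P[:2]; return np.c_[c*d[:,0]+s*d[:,1],-s*d[:,0]+c*d[:,1]].round(4)
s2=lambda c:un(c,400/170,(170,260)); t2=lambda c:un(np.array(c)-[410,0],3,(330,150))
print('scene tips',inv(plane('scene',sc([(224,305),(281,440)]),.024)),inv(plane('scene',s2([(206,127),(264,261)]),.024)))
print('top tips R',inv(plane('top',tp([(540,326),(517,146)]),.024)),'L',inv(plane('top',tp([(294,347),(277,166)]),.024)))
print('mould',inv(plane('scene',s2([(160.5,209.5)]),.052)),inv(plane('top',t2([(643,153)]),.052)))
for n in('scene','top'):
    im=cv2.imread(f'pics/{n}2.png').astype(int)
    hsv=cv2.cvtColor(im.astype('uint8'),cv2.COLOR_BGR2HSV)
    m=((im[:,:,2]-im[:,:,0]>6)&(im[:,:,2]>140)&(im[:,:,2]-im[:,:,0]<40)).astype('uint8')
    pc=proj(n,toW([(0,-.175,.052)],P))[0]; w=np.zeros_like(m); cv2.circle(w,tuple(int(v) for v in pc),30,1,-1)
    m=cv2.morphologyEx(m*w,cv2.MORPH_OPEN,np.ones((5,5),np.uint8))
    cn=max(cv2.findContours(m,0,1)[0],key=cv2.contourArea); e=cv2.fitEllipse(cv2.convexHull(cn)); print(n,pc,e,inv(plane(n,[e[0]],.052)))
E
```

```text
scene tips [[-0.0826 -0.1022]
 [ 0.0825 -0.1028]] [[-0.0789 -0.1032]
 [ 0.0817 -0.1024]]
top tips R [[-0.0832 -0.1048]
 [ 0.0787 -0.1043]] L [[-0.0819  0.1045]
 [ 0.0802  0.1046]]
mould [[ 0.0023 -0.1771]] [[-0.0017 -0.1743]]
scene [238.47670541 347.54626902] ((236.8343048095703, 346.8180847167969), (51.503360748291016, 51.66539001464844), 42.18008041381836) [[-0.0033 -0.1779]]
top [407.48297509 200.11514727] ((404.88494873046875, 197.6942138671875), (29.351511001586914, 36.104488372802734), 49.67152404785156) [[ 0.0083 -0.1682]]
```

Lead-in tips and mould agree to about 1.5 mm, so the ±4 mm clearance holds. I'll slide it in with force monitoring.

```bash
python3 - <<'E'
from fit import *
P=[.612,-.0495,.116]
for y in(-.12,-.09,-.06,-.03,0):
    hit=servo_line(toW([(-.1357,y,.0235)],P)[0],v=.05,f_stop=20); s=sense()
    print(y,hit,round(s['clock'],2),s['tool_pos'].round(4),s['force'].round(1),s['wrist_torque'].round(2))
    if hit: break
for n in('scene','top'): cv2.imwrite(f'pics/{n}3.png',camera(n)[:,:,::-1])
a=cv2.imread('pics/scene3.png')[230:400,220:390]; b=cv2.imread('pics/top3.png')[150:250,300:430]
c=cv2.resize(a,(400,400),interpolation=cv2.INTER_CUBIC);d=cv2.resize(b,(390,300),interpolation=cv2.INTER_CUBIC); d=cv2.copyMakeBorder(d,0,100,10,0,0)
cv2.imwrite('pics/v3.png',np.hstack([c,d]))
E
```

```text
-0.12 False 7.32 [ 0.4911 -0.1843  0.0235] [ 0.7 -2.  -0.2] [-0.37 -0.05 -0.47]
-0.09 False 8.07 [ 0.4875 -0.1541  0.0235] [ 0.2 -1.5  0.4] [-0.28 -0.   -0.36]
-0.06 False 8.82 [ 0.4841 -0.1244  0.0235] [-0.4 -2.2  0.7] [-0.37 -0.04 -0.45]
-0.03 False 9.57 [ 0.4806 -0.0947  0.0235] [ 0.7 -1.7  0.8] [-0.5  -0.02 -0.45]
0 False 10.32 [ 0.4772 -0.065   0.0235] [-0.2 -2.9  1.7] [-0.54 -0.06 -0.52]
```

View pics/v3.png

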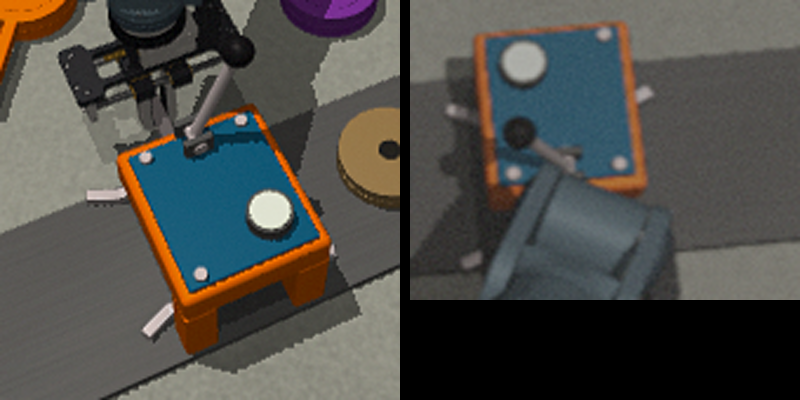

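The mould went in with forces under 3 N. The scene crop shows the handle under the gripper at (160,110) and the platen still up. I'll release, retreat and check placement.

```bash
python3 - <<'E'
from fit import *
P=[.612,-.0495,.116]
gripper_to(0.5); t=toW([(-.1357,0,.16)],P)[0]; servo_line(t,v=.12)
t=toW([(-.16,0.33,.3)],P)[0]; move_pose(t,[np.pi,0,P[2]]); gripper_to(0.0); print(sense()['clock'])
for n in('scene','top'): cv2.imwrite(f'pics/{n}4.png',camera(n)[:,:,::-1])
a=cv2.imread('pics/scene4.png')[210:380,220:390]; b=cv2.imread('pics/top4.png')[180:280,300:400]
c=cv2.resize(a,(400,400),interpolation=cv2.INTER_CUBIC);d=cv2.resize(b,(400,400),interpolation=cv2.INTER_CUBIC)
cv2.imwrite('pics/v4.png',np.hstack([c,d]))
E
```

```text
14.5667
```

View pics/v4.png

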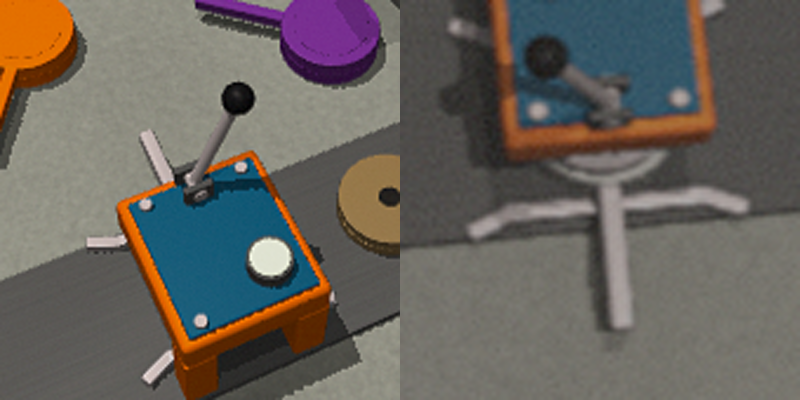

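The handle comes straight out of the front, running in the top view from (611,190) to (621,326). Now I'll check the numbers and the knob.

```bash
python3 - <<'E'
from fit import *
P=[.612,-.0495,.116]
def inv(xy): 
    c,s=np.cos(P[2]),np.sin(P[2]); d=np.array(xy)-P[:2]; return np.c_[c*d[:,0]+s*d[:,1],-s*d[:,0]+c*d[:,1]].round(4)
s4=lambda c:un(c,400/170,(220,210)); t4=lambda c:un(np.array(c)-[400,0],4,(300,180))
print('handle top',inv(plane('top',t4([(611,192),(620.5,326)]),.051)),'scene',inv(plane('scene',s4([(149,133),(168,178)]),.051)))
print('tips',inv(plane('top',t4([(473,230),(745,206)]),.024)))
im=cv2.imread('pics/top4.png'); g=cv2.cvtColor(im,cv2.COLOR_BGR2GRAY).astype(float)
pts=[]
for r in range(234,260):
    row=g[r,335:372]; w=np.clip(row-np.median(row)-12,0,None); w[np.abs(np.arange(37)-18)>10]=0
    pts.append(((w*np.arange(335,372)).sum()/w.sum(),r))
q=inv(plane('top',pts,.051)); p=np.polyfit(q[:,0],q[:,1],1); print('fit slope,y0',p,q[::6].tolist())
# knob: dark blob both views, triangulate
rays=[]
for n,px in(('scene',s4([(237,98)])),('top',t4([(546,57)]))):
    o=cam(n)[3]; d=np.r_[plane(n,px,0)[0],0]-o; rays.append((o,d/np.linalg.norm(d)))
A=sum(np.eye(3)-np.outer(d,d) for o,d in rays); b=sum((np.eye(3)-np.outer(d,d))@o for o,d in rays); k=np.linalg.solve(A,b)
print('knob',k,inv([k[:2]]),'lean',np.arctan2(inv([k[:2]])[0,1],k[2]-.152))
E
```

```text
handle top [[-0.0691 -0.0015]
 [-0.1705  0.0022]] scene [[-0.1657  0.0029]
 [-0.1035 -0.0004]]
tips [[-0.0817  0.1028]
 [-0.0824 -0.103 ]]
fit slope,y0 [-0.01155508 -0.00207906] [[-0.0886, -0.0008], [-0.107, -0.0011], [-0.1252, -0.0006], [-0.1434, -0.0005], [-0.1614, 0.0]]
knob [ 0.57623091 -0.00681598  0.26315838] [[-0.0306  0.0465]] lean 0.39620079189230156
```

```bash
cat > meas.py <<'E'
from fit import *
P=[.612,-.0495,.116]
def inv(xy): 
    c,s=np.cos(P[2]),np.sin(P[2]); d=np.array(xy)-P[:2]; return np.c_[c*d[:,0]+s*d[:,1],-s*d[:,0]+c*d[:,1]].round(4)
def handle(n,f,lo,hi):
    # sub-pixel handle centre line from redness, sampled across the handle in the press frame at its top height
    im=cv2.GaussianBlur(cv2.imread(f),(3,3),0).astype(np.float32); im=im[:,:,2]-im[:,:,0]
    xs=np.linspace(lo,hi,24); ys=np.linspace(-.025,.025,101); out=[]
    for x in xs:
        px=proj(n,toW([(x,y,.051) for y in ys],P)).astype(np.float32)
        v=cv2.remap(im,px[None,:,0],px[None,:,1],cv2.INTER_LINEAR)[0]; b=np.percentile(v,25)
        w=np.clip(v-b-.4*(v.max()-b),0,None); out.append((w*ys).sum()/w.sum())
    q=np.polyfit(xs,out,1); r=out-np.polyval(q,xs); k=abs(r)<.0015; q=np.polyfit(xs[k],np.array(out)[k],1)
    print(n,'slope %.4f  y0 %.4f rms %.4f'%(q[0],q[1],r.std()),np.round(out[::4],4))
E
python3 - <<'E'
from meas import *
handle('top','pics/top4.png',-.16,-.09); handle('scene','pics/scene4.png',-.16,-.12)
E
```

```text
top slope 0.0439  y0 0.0024 rms 0.0027 [-0.0067 -0.0015 -0.0088 -0.0034 -0.0019 -0.0023]
scene slope -0.0504  y0 -0.0082 rms 0.0002 [-0.0002 -0.0003 -0.0012 -0.0008 -0.0019 -0.0021]
```

The handle lagged in yaw by about 0.04 rad, which puts the centre about 5 mm to the right. I'll regrip and correct.

```bash
cat > fix.py <<'E'
from meas import *
import sys
def fix(yaw0,y0,yaw1,y1,tag):
    o=lambda a:[np.pi,0,P[2]+a]; T=lambda y,z:toW([(-.1357,y,z)],P)[0]
    gripper_to(.5); move_pose(T(y0,.15),o(yaw0)); servo_line(T(y0,.0235),v=.1,f_stop=12); gripper_to(0.,grip_force=60)
    s=sense();print('gripped',s['wrist_torque'].round(2))
    servo_line(T(y1,.0235),o(yaw1),v=.01,f_stop=25); s=sense(); print(s['force'].round(1),s['wrist_torque'].round(2),s['orientation'])
    pause(.3); gripper_to(.5); servo_line(T(y1,.16),v=.12)
    move_pose(toW([(-.16,0.33,.3)],P)[0],[np.pi,0,P[2]]); gripper_to(0.); print(sense()['clock'])
    for n in('scene','top'): cv2.imwrite(f'pics/{n}{tag}.png',camera(n)[:,:,::-1])
    handle('scene',f'pics/scene{tag}.png',-.16,-.12)
E
python3 - <<'E'
from fix import *
fix(-.04,-.0006,.02,.0005,5)
a=cv2.imread('pics/scene5.png')[210:380,220:390]; b=cv2.imread('pics/top5.png')[180:280,300:400]
c=cv2.resize(a,(400,400),interpolation=cv2.INTER_CUBIC);d=cv2.resize(b,(400,400),interpolation=cv2.INTER_CUBIC)
cv2.imwrite('pics/v5.png',np.hstack([c,d]))
E
```

```text
gripped [0.39 0.01 0.37]
[ 1.2 -2.  -0.8] [-0.15 -0.2  -0.08] [ 3.14105734e+00 -8.53793972e-04  1.34309749e-01]
23.6167
scene slope 0.0322  y0 0.0035 rms 0.0003 [-0.001  -0.0019 -0.0011 -0.0011 -0.0009 -0.0001]
```

View pics/v5.png

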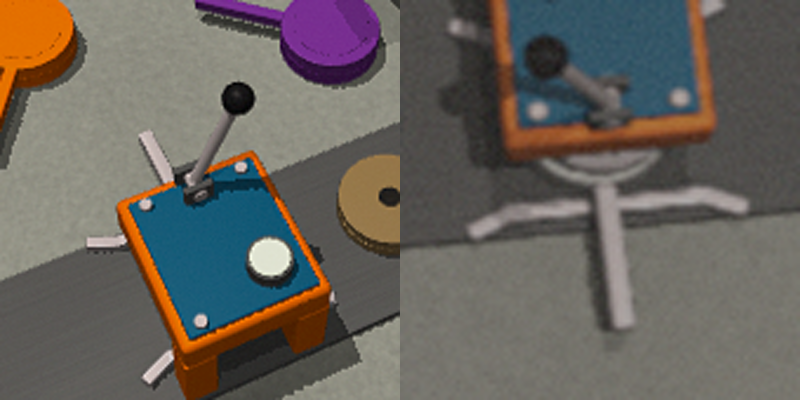

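```bash
python3 - <<'E'
from meas import *
def h2(n,f,lo,hi,z=.051):
    g=cv2.imread(f).astype(np.float32).mean(2); xs=np.linspace(lo,hi,40); ys=np.linspace(-.022,.022,89); V=[]
    for x in xs:
        px=proj(n,toW([(x,y,z) for y in ys],P)).astype(np.float32); V.append(cv2.remap(g,px[None,:,0],px[None,:,1],cv2.INTER_LINEAR)[0])
    V=cv2.blur(np.array(V),(5,7)); G=np.diff(V,axis=1); G=cv2.GaussianBlur(G,(1,1),0)
    yc=(ys[1:]+ys[:-1])/2
    L=[];R=[]
    for r in G: i=np.argmax(r); L.append(yc[i]); j=i+np.argmin(r[i:]); R.append(yc[j])
    L,R=map(np.array,(L,R))
    for nm,e in(('lo',L),('hi',R)):
        q=np.polyfit(xs,e,1)
        for _ in range(3): k=abs(e-np.polyval(q,xs))<.002; q=np.polyfit(xs[k],e[k],1)
        print(f,nm,q.round(4),k.sum(),end='; ')
    print()
for t in(4,5):
    h2('scene',f'pics/scene{t}.png',-.155,-.115); h2('top',f'pics/top{t}.png',-.16,-.09)
E
```

```text
pics/scene4.png lo [-0.0198 -0.0106] 40; pics/scene4.png hi [-0.0164  0.0035] 40; 
pics/top4.png lo [-0.0134 -0.0092] 33; pics/top4.png hi [-0.0368  0.0035] 33; 
pics/scene5.png lo [ 0.0128 -0.0059] 40; pics/scene5.png hi [0.0478 0.0126] 40; 
pics/top5.png lo [ 0.025  -0.0037] 34; pics/top5.png hi [0.0244 0.0119] 34;
```

```bash
sed -i 's/^if __name__.*//' meas.py; cat >> meas.py <<'E'
def h2(n,f,lo,hi,z=.051):
    g=cv2.imread(f).astype(np.float32).mean(2); xs=np.linspace(lo,hi,40); ys=np.linspace(-.022,.022,89)
    px=[proj(n,toW([(x,y,z) for y in ys],P)).astype(np.float32) for x in xs]
    V=cv2.blur(np.array([cv2.remap(g,p[None,:,0],p[None,:,1],cv2.INTER_LINEAR)[0] for p in px]),(5,7)); G=np.diff(V,axis=1); yc=(ys[1:]+ys[:-1])/2
    i=G.argmax(1); j=[a+np.argmin(r[a:]) for a,r in zip(i,G)]
    for e in(yc[i],yc[j]):
        q=np.polyfit(xs,e,1)
        for _ in range(3): k=abs(e-np.polyval(q,xs))<.002; q=np.polyfit(xs[k],e[k],1)
        print(n,q.round(4),k.sum())
E
python3 - <<'E'
from fix import *
fix(.027,.0002,-.006,.0002,6)
h2('scene','pics/scene6.png',-.155,-.115); h2('top','pics/top6.png',-.16,-.09)
E
```

```text
gripped [0.03 0.04 0.  ]
[-0.8  5.1  3.3] [0.79 0.06 0.35] [-3.14063433e+00  6.08544763e-05  1.11117556e-01]
32.6417
scene slope 0.0293  y0 0.0038 rms 0.0004 [-0.0011 -0.0005 -0.0006  0.0004  0.0003 -0.0002]
scene [ 0.0103 -0.006 ] 40
scene [0.0176 0.0089] 40Traceback (most recent call last):
  File "<stdin>", line 3, in <module>
  File "meas.py", line 22, in h2
    for _ in range(3): k=abs(e-np.polyval(q,xs))<.002; q=np.polyfit(xs[k],e[k],1)
                                                         ~~~~~~~~~~^^^^^^^^^^^^^^
    raise TypeError("expected non-empty vector for x")
TypeError: expected non-empty vector for x
```

Placement is within about 1.5 mm and 1°. Now the lever.

```bash
python3 - <<'E'
from meas import *
q=sense()['joints']; L=lambda l,e=0:toW([(-.03,.12*np.sin(l)+.0235+e,.152+.12*np.cos(l)-.012)],P)[0]
c=[]
for a in(np.pi/2,-np.pi/2):
    o=[np.pi,0,P[2]+a]; s=solve_ik(L(.55,.03),o); e=solve_ik(L(-.6),o)
    if s is not None and e is not None: c.append((abs(s-q).max(),o))
o=min(c)[1]
t=L(.55,.04); t[2]=.30
move_pose(t,o); servo_line(L(.55,.03),v=.15)
for l in(.4,.25,.1,-.05,-.2,-.35,-.48):
    h=servo_line(L(l),v=.1,f_stop=50); f=sense()['force'].round(1); print(l,h,f)
    if h: break
else:
    h=servo_line(L(-.55,-.008),v=.03,f_stop=20)
s=sense(); print(h,s['clock'],s['tool_pos'],s['force'],L(-.55))
cv2.imwrite('pics/scene7.png',camera('scene')[:,:,::-1])
a=cv2.imread('pics/scene7.png')[180:380,200:400]; cv2.imwrite('pics/v7.png',cv2.resize(a,(600,600)))
E
```

```text
0.4 False [-0.8 -0.1 -0.1]
0.25 False [0.3 0.1 0.4]
0.1 False [ 0.2  0.7 -0. ]
-0.05 False [-0.7 -0.4  0.4]
-0.2 False [ 0.3 -0.5  0.1]
-0.35 False [-1.2  0.2  0.5]
-0.48 False [-0.1 -0.3 -0. ]
True 38.0083 [ 0.58667952 -0.09062031  0.2441237 ] [-1.29485093e-03  2.57772628e+00  2.37973513e+00] [ 0.58674122 -0.09193108  0.24230294]
```

View pics/v7.png

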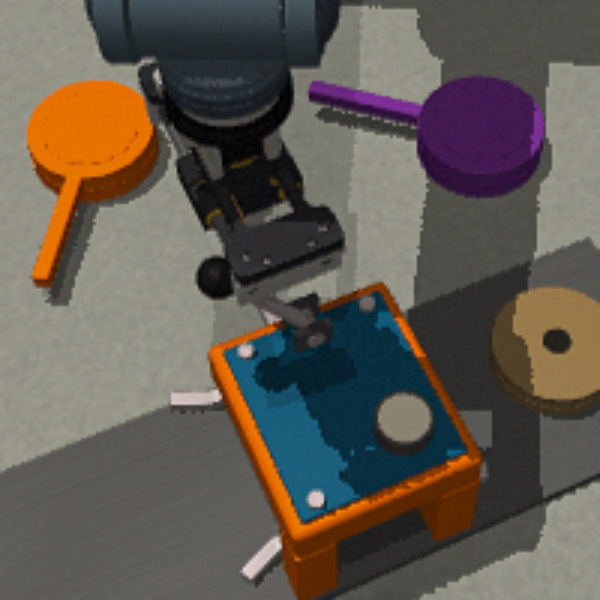

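The lever is leaning to the right, with the knob at crop (214,277). One firm extra push, then I'll retreat and measure.

```bash
python3 - <<'E'
from meas import *
L=lambda l,e=0:toW([(-.03,.12*np.sin(l)+.0235+e,.152+.12*np.cos(l)-.012)],P)[0]
h=servo_line(L(-.55,-.012),v=.04,f_stop=30); s=sense(); print(h,s['force'].round(1),s['tool_pos'],L(-.55))
servo_line(L(-.55,.03),v=.2); t=L(-.55,.05); t[2]=.31; servo_line(t,v=.2)
move_pose(toW([(-.16,.33,.3)],P)[0],sense()['orientation'])
print(sense()['clock'])
for n in('scene','top'): cv2.imwrite(f'pics/{n}8.png',camera(n)[:,:,::-1])
a=cv2.imread('pics/scene8.png')[210:380,220:390]; b=cv2.imread('pics/top8.png')[180:280,300:400]
cv2.imwrite('pics/v8.png',np.hstack([cv2.resize(i,(400,400),interpolation=cv2.INTER_CUBIC) for i in(a,b)]))
h2('scene','pics/scene8.png',-.155,-.12)
for n in('scene','top'): print(n,((proj(n,toW([(-.03,.12*np.sin(l),.152+.12*np.cos(l)) for l in(-.45,-.5,-.55)],P))-((220,210) if n=='scene' else (300,180)))*(400/170 if n=='scene' else 4)).round(0).tolist())
E
```

```text
True [-0.8  5.1  4. ] [ 0.58669458 -0.09048285  0.24375318] [ 0.58674122 -0.09193108  0.24230294]
40.4333
scene [0.5629 0.0747] 30
scene [0.0228 0.0097] 35
scene [[134.0, 139.0], [129.0, 143.0], [123.0, 147.0]]
top [[296.0, 43.0], [304.0, 43.0], [312.0, 44.0]]
```

View pics/v8.png

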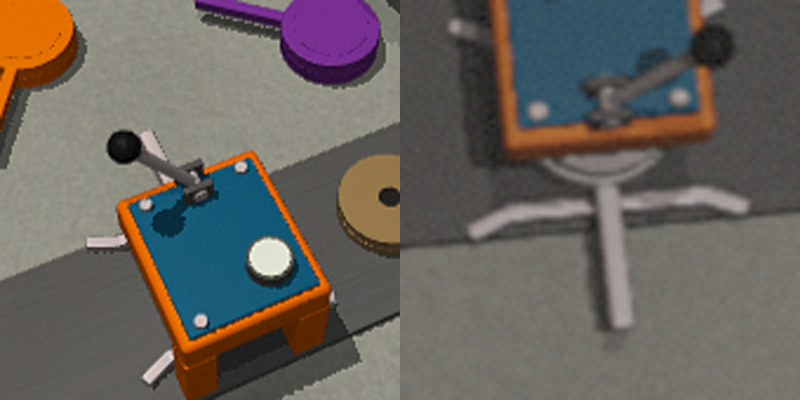

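The knob is at scene (123,147) and top (712,45), matching a full throw of -0.55 rad. The handle points straight out and the robot touches nothing, so I'm handing in.

```bash
python3 -c "
from plant import *
print(sign_off())"
```

```text
the job is handed in; nothing more can be done
None
```

The job is handed in at about 40 s: the mould sits under the platen, centred to about 2 mm and about 1° of straight by camera, and the lever is thrown fully over.

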